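# Take up the bearing slack of a bench grinding spindle and lock the adjuster

### The arm

A 6-joint arm with a two-finger parallel gripper is mounted at the origin on the work surface. World frame = base frame: x ahead of the robot, y to its left, z up, the work surface at z = 0. Lengths are in mm, angles in rad, forces in N, time in s.
With the tool pointing down it reaches from about 400 to 825 mm from the base axis. Payload 7 kg.
Tool frame: the origin (TCP) lies midway between the tips of the shut fingers; the grasp point (between the pads) lies 19 mm behind it (manip.grasp_offset is the distance from the TCP to the grasp point, in mm); z points along the fingers, y is the line along which they close (so a half turn about z gives the same grasp; the last joint's range is limited). The gripper opens to 88 mm and grips with 3 to 60 N. Pads are 19 mm wide; open, the fingers measure 130 mm over their backs; the gripper's body (78 mm by 193 mm) begins 47 mm behind the grasp point.
Start: joints at [-0.96, 0.359, 0.012, 0, -1.224, -0.288], TCP at [214.099, -640.123, 226.561] pointing down, gripper open.
Joint ranges: [-3.07, 3.07], [-1.43, 2.12], [-1.02, 1.25], [-3.03, 1.67], [-3.05, -0], [-3.03, 3.03]. Speed limits (rad/s): [2.39, 2.39, 3.01, 3.14, 3.14, 3.14].

### API

Orientations are given as [roll, pitch, yaw] about the fixed x, y, z axes, in that order (R = Rz(yaw) Ry(pitch) Rx(roll)).
In Python, from cell import manip, eyes, spot_in, regions_of gives the robot as it stands. The module is installed in compiled form; this text tells all that it offers.
- The arm moves only by the tool play_rows, never from a script. Its arguments are lists of equal length, an entry for each row: "xyz": the shift along the tool's x, y, z as a fraction of full scale, a list of three; "dr": the turn, a rotation vector about the tool's x, y, z as a fraction of full scale, a list of three. A call has 1 to 8 rows; each row shifts and turns the commanded pose from where the row before left it, along the tool's axes as they then stand; what a row does not reach is not made up. Full scale, the value 1, is 25 cm for a shift and 180 degrees for a turn. A row lasts 1/8 s, in which the tool goes at most 62.5 mm and 10.7 degrees, less where a joint would pass 70% of its speed; a pose out of reach is approached as far as the arm can. A call with a number of a shift or a turn outside -1 to 1 is refused whole. A call with a gripper value outside its range is refused whole. "claw" is the opening, from -1 (shut) to 1 (fully open), set as the call begins (left out, the last holds). The fingers move at their own pace and stop on an object; the grip force is fixed at half the most. Time passes only in rows, so rows that do not move let the fingers close. It gives the time, the measured TCP pose, the force, the opening and the grip force at its end, in the units of the state.
- manip.get_obs(): the state, without advancing time (a new reading comes with each control period).
- eyes.read_camera(name): name is "scene" or "side" or "wrist"; returns the picture (480x640x3 uint8, red, green, blue); there is no depth.
- eyes.get_calibration(name): a dict with "K" (3x3 intrinsics, pixels), "position" and "rotation" of the camera in the world. Camera axes: x right, y up, looking along -z (the intrinsics and any distortion apply to the point x, -y, -z); pixel columns grow to the right and rows downward; lengths in mm; the calibration is good to about 2 mm. A picture is of the moment at which its call begins: read the wrist's pose just before it. get_calibration takes no time and is no camera call; for the wrist camera it gives the pose at the moment of the call.
- manip.hand_in(): hands the job in; it is judged then, once.
Trained networks look in the newest picture that a camera, given by its name, has taken for a name from the list of things; names that differ only in an ending like _2 or _b are one class to them, and where a whole thing is asked for, a point or a joint stands for the part that bears it (a point fixed in the world has none). Each returns a list of dicts, best first, with "p" (0 to 1); they miss things now and then, are a little off and sometimes report something else, mostly with a low value. They report only what shows in the picture. A call takes as long as a camera call.
- spot_in(query, camera): "xyz" ([x, y, z] in mm, in world coordinates, good to about 4 mm: the middle of the surface that is visible of it).
- regions_of(query, camera): "region" (480x640 bool, what is visible of it).
The state is a dict: "time_s": time; "joints": joint angles; "joint_vel": joint speeds; "joint_efforts": joint torques, N m; "ee_pos": TCP position; "ee_rot": TCP orientation; "force": force on the tool from outside, world axes, zero at the start; "ft_torque": the same for the moment, N m; "gripper_width": opening from 0.0 (shut) to 1.0 (fully open); "gripper_force": force on a finger pad.
Only numpy, scipy, OpenCV 4.12 (cv2) and the standard library are available. Lean on these libraries where they do the work, as an engineer would, in place of code of your own. Each camera call takes 0.05 s, during which the arm holds its last target. There are 200 camera calls.

### The job

Take up the bearing slack of the little grinding spindle: swing the red lock lever counter-clockwise until it is well loose (about 45 degrees), then wind the crank wheel clockwise until you feel the slack run out and the pin pull firmly, without forcing it. Then swing the lock lever back clockwise until the lock ring is firmly tight, again without forcing it, and let go; leave the loose things lying around it alone.

Things in the scene. Friction and masses are not known exactly. Their poses are not given: they have to be found in the camera images.
- head: Small bench grinding spindle, bolted down: blue housing 110 x 90 mm, 75 mm high, on a 160 x 130 mm plate; grey motor on its +y side, brown flap wheel on its +x side. Origin under the adjuster axis at table height.
- adjuster_axis (a point): Point on the upright axis about which both crank wheel and lock ring turn, at the crank wheel's top face, 121 mm above the table. Aluminium crank wheel 86 mm across, 111 to 121 mm above the table; below it the dark lock ring, 64 mm across, 78 to 93 mm above the table.
- lever_post (a point): Where to grasp the red upright post, which spins freely in place (16 mm diameter, top 128 mm above the table, this point 114 mm) at the end of the lock ring's lever. It moves on a circle of radius 95 mm about the adjuster axis. Lever bar 10 mm thick, top 88 mm above the table. Swings at about 5 N when loose, square to the lever (less is read at rest).
- lock_lever (a joint): Lock ring angle (rad), starts locked at -0.1 to 0.12; grows counter-clockwise from above (loosening); range -0.9 to 1.3. Well loose beyond 0.6. Tightening, it bites 0.2 to 0.4 rad before its starting angle; the push at the post then rises about 10 N per rad. Firmly tight once 3.5 to 8 N above the free push; over-tightened above 10 N more than free. Let go, it may creep back up to 0.4 rad.
- crank_pin (a point): Centre of the graspable part of the green upright pin, which spins freely in place (14 mm diameter, top 170 mm above the table, this point 150 mm above the table) on the crank wheel. It moves on a circle of radius 35 mm about the adjuster axis.
- crank (a joint): Crank wheel angle (rad), grows clockwise from above, range 0 to 6, starts at 0 to 1.2. Jammed while locked; else turns freely at about 6 N at the pin (less is read at rest) and stays. Slack runs out after 0.7 to 3.7 rad of turning (hidden, differs); then the pull rises about 12 N per rad. Right once 3 to 7 N above the free pull; bearing overloaded above 9 N more than free.
- plunger: The plunger inside the housing, driven down by the crank wheel, 5 mm per radian; unseen. Origin on the adjuster axis; it moves with the crank angle alone and does not show where the slack ends.
- lock_nut: The clamp inside the housing, driven by the lock ring, 10 mm per radian; it presses on a face that turns with the crank wheel; unseen. Origin on the adjuster axis.
- flap_a: Loose small flap wheel standing shaft up beside the spindle, 40 mm across, 60 mm high; leave alone. Origin under its centre.
- flap_b: Loose flap wheel standing shaft up beside the spindle, 48 mm across, 62 mm high; leave alone. Origin under its centre.
- flap_c: Loose flap wheel standing shaft up, 34 mm across, 58 mm high; leave alone. Origin under its centre.
- point_carton: Small white and red carton, 50 x 70 x 45 mm; leave alone. Origin under its centre.
- wrench: Steel wrench lying on the mat; leave alone.
- driver: Screwdriver lying on the mat; leave alone.
- lacquer_tin: Yellow tin, 66 mm across, 100 mm high; leave alone. Origin under its centre.
- steel_block: Steel block 70 x 40 x 35 mm; leave alone. Origin under its centre.

How it is judged:
By the outcome, as a careful person would: the job done as asked, in the order asked, and still so for the second after the job is handed in, with the robot touching nothing.
It also fails if it takes over 70 s, if anything falls off the work surface, if the arm or the gripper's body presses on something with over 40 N, if the wrist force passes 120 N, or if a joint passes its speed limit or range.

## Working session

There is one attempt and no reset: what is moved stays moved. The work goes in short steps, Python scripts to look and compute and a tool call to move; the robot and the scene stay as the last step left them, time stands still between calls to the robot, and variables do not carry over. Pictures are saved under pics/ and viewed, at most 10 in all, crops included, and the job is handed in when it is done.

Besides the shell and the picture viewer there is one more tool, called after "Call:" as name(argument=value, ...) on one line, values as JSON. play_rows: Moves the arm, as the interface text tells. Its arguments: {"type":"object","properties":{"xyz":{"type":"array","items":{"type":"array","items":{"type":"number","minimum":-1,"maximum":1}}},"dr":{"type":"array","items":{"type":"array","items":{"type":"number","minimum":-1,"maximum":1}}},"claw":{"type":"number"}},"required":["xyz","dr"]}

```bash
mkdir -p pics; python3 - <<'E'
from cell import manip, eyes, spot_in, regions_of
import cv2,numpy as np
for c in("scene","side"):
    im=eyes.read_camera(c); cv2.imwrite(f"pics/{c}0.png",im[:,:,::-1])
    for q in("head","adjuster_axis","lever_post","crank_pin","lock_lever","crank","flap_a","point_carton","lacquer_tin"):
        try:
            print(c,q,[(np.round(d["xyz"]).tolist(),round(d["p"],2)) for d in spot_in(q,c)[:3]])
        except Exception as e: print(c,q,e)
o=manip.get_obs(); print({k:np.round(v,3).tolist() for k,v in o.items()})
E
```

```text
scene head [([637.0, 20.0, 69.0], 0.74)]
scene adjuster_axis [([633.0, 24.0, 69.0], 0.67)]
scene lever_post [([617.0, 33.0, 94.0], 0.8), ([748.0, 148.0, 22.0], 0.5)]
scene crank_pin [([603.0, 24.0, 121.0], 0.88)]
scene lock_lever [([616.0, 26.0, 91.0], 0.6)]
scene crank [([603.0, 30.0, 122.0], 0.58)]
scene flap_a [([749.0, 145.0, 23.0], 0.82), ([682.0, -131.0, 15.0], 0.61), ([383.0, -294.0, 17.0], 0.45)]
scene point_carton [([392.0, 288.0, 37.0], 0.96)]
scene lacquer_tin [([790.0, 210.0, 74.0], 0.73)]
side head [([584.0, 57.0, 67.0], 0.6)]
side adjuster_axis [([589.0, 56.0, 70.0], 0.91), ([375.0, -295.0, 17.0], 0.27)]
side lever_post [([564.0, 53.0, 90.0], 0.88), ([589.0, 33.0, 121.0], 0.65)]
side crank_pin [([590.0, 34.0, 120.0], 0.86), ([564.0, 52.0, 86.0], 0.37)]
side lock_lever [([567.0, 50.0, 91.0], 0.66)]
side crank [([590.0, 32.0, 122.0], 0.86)]
side flap_a [([733.0, 152.0, 21.0], 0.85), ([375.0, -296.0, 18.0], 0.52)]
side point_carton [([369.0, 307.0, 49.0], 0.96), ([376.0, -298.0, 18.0], 0.38)]
side lacquer_tin [([750.0, 238.0, 79.0], 0.96)]
{'time_s': 1.0, 'joints': [-0.96, 0.359, 0.012, 0.0, -1.224, -0.288], 'joint_vel': [0.002, 0.0, -0.001, 0.002, -0.001, -0.001], 'joint_efforts': [-0.0, -58.239, 29.33, 7.003, 0.012, -0.0], 'ee_pos': [214.092, -640.107, 226.575], 'ee_rot': [-3.142, -0.0, -2.819], 'force': [0.596, 0.138, 1.672], 'ft_torque': [-0.023, 0.026, 0.03], 'gripper_force': 0.0, 'gripper_width': 1.0}
```

View pics/scene0.png

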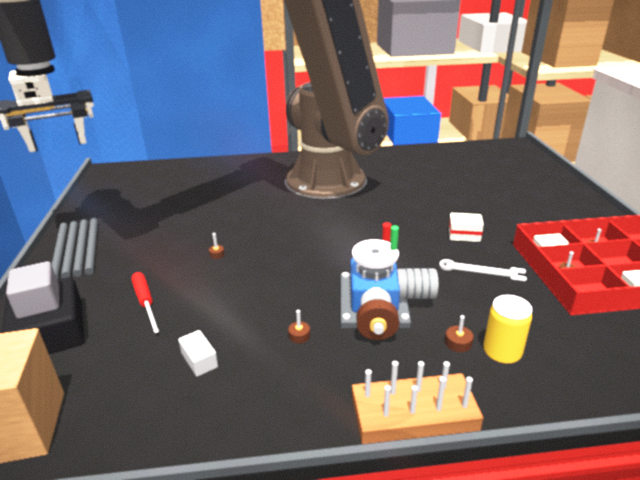

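View pics/side0.png

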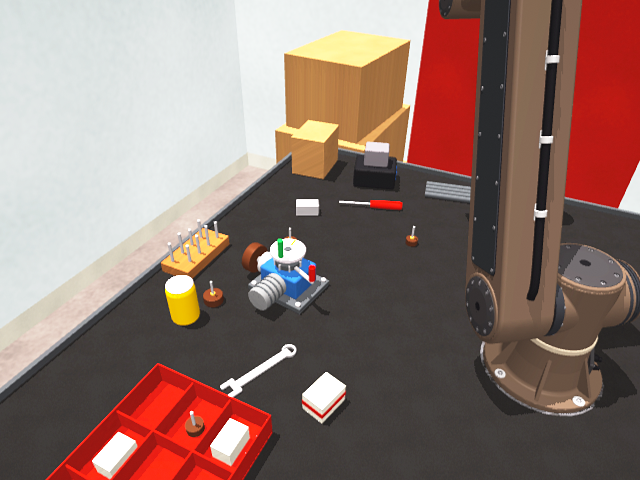

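The scene picture shows the red post at about (387,232), the green pin at (395,238) and the crank wheel at (375,252). In the side picture they are at (312,272), (281,248) and (288,251). Next I'll back-project these onto their known heights.

```bash
cat > h.py <<'E'
from cell import manip, eyes, spot_in, regions_of
import cv2,numpy as np
from scipy.optimize import least_squares
def proj(cal,P):
    P=np.atleast_2d(P).astype(float)
    c=(P-np.array(cal["position"]))@np.array(cal["rotation"]); c=c*[1,-1,-1]
    u=c@np.array(cal["K"]).T; return u[:,:2]/u[:,2:]
def back(cal,px,z):
    d=np.linalg.inv(np.array(cal["K"]))@[px[0],px[1],1]; d=np.array(cal["rotation"])@(d*[1,-1,-1])
    p=np.array(cal["position"]); return p+d*(z-p[2])/d[2]
def blobs(im,kind,box):
    h=cv2.cvtColor(im,cv2.COLOR_RGB2HSV).astype(int); H,S,V=h[...,0],h[...,1],h[...,2]
    m={"g":(H>45)&(H<85)&(S>120)&(V>60),"r":((H<6)|(H>174))&(S>150)&(V>90),"w":(S<40)&(V>190)}[kind]
    k=np.zeros_like(m);x0,x1,y0,y1=box;k[y0:y1,x0:x1]=True;m&=k
    n,l,st,ce=cv2.connectedComponentsWithStats(m.astype(np.uint8))
    i=1+np.argmax(st[1:,4]); return l==i,st[i],ce[i]
E
python3 - <<'E'
from h import *
bx={"scene":(345,420,215,290),"side":(250,330,230,300)}
for c in bx:
    im=eyes.read_camera(c);cal=eyes.get_calibration(c)
    for k,zt in(("g",170),("r",128),("w",121)):
        m,s,ce=blobs(im,k,bx[c]); 
        top=(s[0]+s[2]/2,s[1]+ .12*s[3]); bot=(s[0]+s[2]/2,s[1]+s[3])
        px=ce if k=="w" else top
        print(c,k,s,ce.round(1),back(cal,px,zt-(4 if k!="w" else 0)).round(1), back(cal,ce,150 if k=="g" else 114).round(1))
    print(spot_in("crank",c)[:1] and 0, np.round(cal["position"]))
E
```

```text
Traceback (most recent call last):
  File "h.py", line 10, in back
    p=np.array(cal["position"]); return p+d*(z-p[2])/d[2]
                                                     ~^^^
IndexError: invalid index to scalar variable.
```

```bash
sed -i '3a from scipy.spatial.transform import Rotation as Ro\ndef RM(cal):\n    r=np.array(cal["rotation"]); return r if r.ndim==2 else Ro.from_euler("xyz",r).as_matrix()' h.py
sed -i 's/@np.array(cal\["rotation"\])/@RM(cal)/; s/np.array(cal\["rotation"\])@/RM(cal)@/' h.py
python3 - <<'E'
from h import *
bx={"scene":(345,420,215,290),"side":(250,330,230,300)}
for c in bx:
    im=eyes.read_camera(c);cal=eyes.get_calibration(c); print(c,cal)
    for k,zt in(("g",170),("r",128),("w",121)):
        m,s,ce=blobs(im,k,bx[c]); 
        top=(s[0]+s[2]/2,s[1]+ .12*s[3])
        px=ce if k=="w" else top
        print(c,k,s,ce.round(1),back(cal,px,zt-(4 if k!="w" else 0)).round(1), back(cal,ce,150 if k=="g" else 114).round(1))
E
```

```text
scene {'K': array([[517.96124818,   0.        , 322.6516356 ],
       [  0.        , 517.96124818, 244.45088358],
       [  0.        ,   0.        ,   1.        ]]), 'position': array([1405.28588208, -162.07682474,  646.99782817]), 'rotation': array([1.0170281 , 0.01922299, 1.4526358 ])}
scene g [391 225   8  24 159] [394.3 235.9] [593.5  60.  166. ] [595.5  59.  150. ]
scene r [382 222   9  19 136] [386.  230.7] [505.7  65.8 124. ] [514.1  63.3 114. ]
scene w [ 352  239   47   30 1094] [374.5 253.6] [605.9  20.3 121. ] [595.3  22.7 114. ]
side {'K': array([[472.37830895,   0.        , 315.62708907],
       [  0.        , 472.37830895, 241.88083996],
       [  0.        ,   0.        ,   1.        ]]), 'position': array([145.19733135, 804.3599373 , 802.64707256]), 'rotation': array([ 0.93591146, -0.01047927, -2.68421621])}
side g [277 238   6  20  94] [279.9 247.4] [595.8  57.7 166. ] [593.9  62.5 150. ]
side r [309 266   6  16  94] [311.5 273.3] [509.3  67.1 124. ] [507.1  73.8 114. ]
side w [257 237  49  32 719] [284.  252.1] [596.1  41.3 121. ] [600.7  33.5 114. ]
```

```bash
cat >> h.py <<'E'
def rows(targets,start=None):
    """targets: list of (x,y,z,yaw_deg) waypoints, one per row; tool down. prints rows"""
    if start is None:
        o=manip.get_obs(); p=np.array(o["ee_pos"]); R=Ro.from_euler("xyz",o["ee_rot"])
    else: p=np.array(start[:3],float); R=Ro.from_euler("xyz",[np.pi,0,np.radians(start[3])])
    X=[];D=[]
    for t in targets:
        q=np.array(t[:3],float); Rn=Ro.from_euler("xyz",[np.pi,0,np.radians(t[3])])
        x=np.round(R.inv().apply(q-p)/250,3); d=np.round((R.inv()*Rn).as_rotvec()/np.pi,4)
        if np.linalg.norm(x)*250>62.5 or np.linalg.norm(d)*180>10.7: print("!! too big",t)
        X.append(x.tolist());D.append(d.tolist())
        p=p+R.apply(x*250); R=R*Ro.from_rotvec(d*np.pi)
    print('xyz',X);print('dr',D)
def lin(a,b,n): return [tuple(np.array(a)+(np.array(b)-a)*(i+1)/n) for i in range(n)]
def st():
    o=manip.get_obs(); print("t",round(o["time_s"],2),"p",np.round(o["ee_pos"],1),"rpy",np.degrees(o["ee_rot"]).round(1),"F",np.round(o["force"],1),"w",round(o["gripper_width"]*88,1),"j",np.round(o["joints"],2))
    return o
E
python3 - <<'E'
from h import *
s=(214.1,-640.1,226.6,-161.5); e=(480,60,330,-205)
w=lin(s,e,16); rows(w[:8]); rows(w[8:],w[7])
E
```

```text
xyz [[-0.119, 0.145, -0.026], [-0.111, 0.15, -0.026], [-0.104, 0.156, -0.026], [-0.097, 0.16, -0.026], [-0.089, 0.165, -0.025], [-0.082, 0.168, -0.026], [-0.073, 0.173, -0.026], [-0.065, 0.175, -0.026]]
dr [[0.0, 0.0, 0.0151], [0.0, 0.0, 0.0151], [0.0, 0.0, 0.0151], [0.0, 0.0, 0.0151], [0.0, 0.0, 0.0151], [0.0, -0.0, 0.0151], [0.0, -0.0, 0.0151], [0.0, -0.0, 0.0151]]
xyz [[-0.056, 0.179, -0.026], [-0.048, 0.181, -0.026], [-0.04, 0.183, -0.026], [-0.03, 0.184, -0.025], [-0.022, 0.186, -0.026], [-0.013, 0.187, -0.026], [-0.004, 0.187, -0.026], [0.005, 0.187, -0.026]]
dr [[0.0, -0.0, 0.0151], [-0.0, -0.0, 0.0151], [-0.0, -0.0, 0.0151], [-0.0, -0.0, 0.0151], [-0.0, -0.0, 0.0151], [-0.0, -0.0, 0.0151], [-0.0, -0.0, 0.0151], [-0.0, -0.0, 0.0151]]
```

Call:
play_rows(xyz=[[-0.119,0.145,-0.026],[-0.111,0.15,-0.026],[-0.104,0.156,-0.026],[-0.097,0.16,-0.026],[-0.089,0.165,-0.025],[-0.082,0.168,-0.026],[-0.073,0.173,-0.026],[-0.065,0.175,-0.026]], dr=[[0,0,0.015],[0,0,0.015],[0,0,0.015],[0,0,0.015],[0,0,0.015],[0,0,0.015],[0,0,0.015],[0,0,0.015]])

```text
time_s: 2.15
ee_pos: [347.1, -288.6, 278.8]
ee_rot: [-3.141, 0.001, 3.086]
force: [1.4, -0.3, 0.7]
gripper_width: 0.999
gripper_force: 0.0
```

Call:
play_rows(xyz=[[-0.056,0.179,-0.026],[-0.048,0.181,-0.026],[-0.04,0.183,-0.026],[-0.03,0.184,-0.025],[-0.022,0.186,-0.026],[-0.013,0.187,-0.026],[-0.004,0.187,-0.026],[0.005,0.187,-0.026]], dr=[[0,0,0.015],[0,0,0.015],[0,0,0.015],[0,0,0.015],[0,0,0.015],[0,0,0.015],[0,0,0.015],[0,0,0.015]])

```text
time_s: 3.15
ee_pos: [478.7, 62.0, 330.7]
ee_rot: [3.141, 0.001, 2.709]
force: [0.5, -0.7, 0.1]
gripper_width: 0.999
gripper_force: 0.0
```

```bash
python3 - <<'E'
from h import *
st(); cal=eyes.get_calibration("wrist"); im=eyes.read_camera("wrist"); cv2.imwrite("pics/w1.png",im[:,:,::-1])
print(cal["position"],cal["rotation"],proj(cal,[[594.5,60,170],[508,66.5,128],[597,25,121]]))
E
```

```text
t 3.15 p [478.7  62.  330.7] rpy [180.    0.  155.2] F [ 0.5 -0.7  0.1] w 87.9 j [ 0.54 -0.02 -0.22  0.   -1.37 -2.54]
[417.16242261  90.32656744 487.76494198] [-0.25875153 -0.0015646   1.13914007] [[373.03970499 348.07893485]
 [334.72184126 238.53457928]
 [332.76652905 338.54655334]]
```

View pics/w1.png

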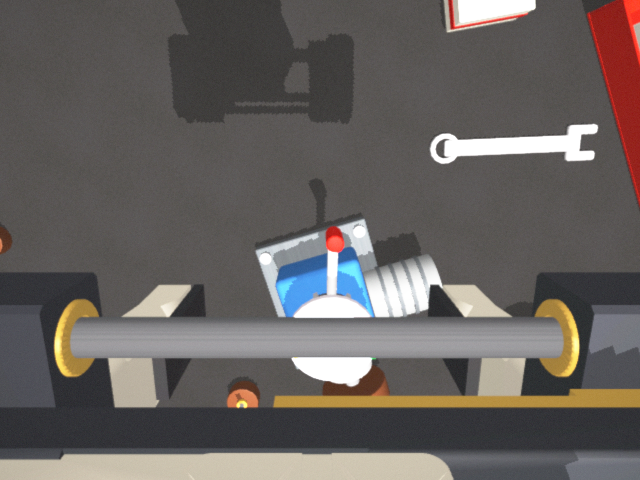

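The wrist picture agrees with the triangulation: the post is at (334,239) and the wheel centre at about (331,338). I'll descend onto the post with the fingers half open and closing tangentially.

```bash
python3 - <<'E'
from h import *
s=(478.7,62,330.7,155.2)
w=lin(s,(509.5,65.8,200,167),3)+lin((509.5,65.8,200,167),(509.5,65.8,97,167),4)
rows(w,s)
E
```

```text
xyz [[-0.035, 0.022, 0.174], [-0.037, 0.019, 0.175], [-0.038, 0.017, 0.174], [0.0, 0.0, 0.103], [0.0, 0.0, 0.103], [0.0, 0.0, 0.103], [0.0, 0.0, 0.103]]
dr [[0.0, 0.0, -0.0219], [-0.0, 0.0, -0.0218], [-0.0, 0.0, -0.0219], [-0.0, 0.0, 0.0], [-0.0, 0.0, 0.0], [-0.0, 0.0, 0.0], [-0.0, 0.0, 0.0]]
```

Call:
play_rows(xyz=[[-0.035,0.022,0.174],[-0.037,0.019,0.175],[-0.038,0.017,0.174],[0.0,0.0,0.103],[0.0,0.0,0.103],[0.0,0.0,0.103],[0.0,0.0,0.103],[0,0,0]], dr=[[0.0,0.0,-0.022],[0,0.0,-0.022],[0,0.0,-0.022],[0,0,0],[0,0,0],[0,0,0],[0,0,0],[0,0,0]], claw=0.1)

```text
time_s: 4.2
ee_pos: [508.1, 63.6, 94.9]
ee_rot: [-3.139, -0.003, 2.918]
force: [0.7, -0.8, 0.3]
gripper_width: 0.549
gripper_force: 0.0
```

```bash
python3 - <<'E'
from h import *
st(); cal=eyes.get_calibration("wrist"); im=eyes.read_camera("wrist"); cv2.imwrite("pics/w2.png",im[:,:,::-1])
E
```

```text
t 4.2 p [508.1  63.6  94.9] rpy [-179.9   -0.2  167.2] F [ 0.7 -0.8  0.3] w 48.4 j [ 0.51  0.22 -0.52 -0.   -0.84 -2.3 ]
```

View pics/w2.png

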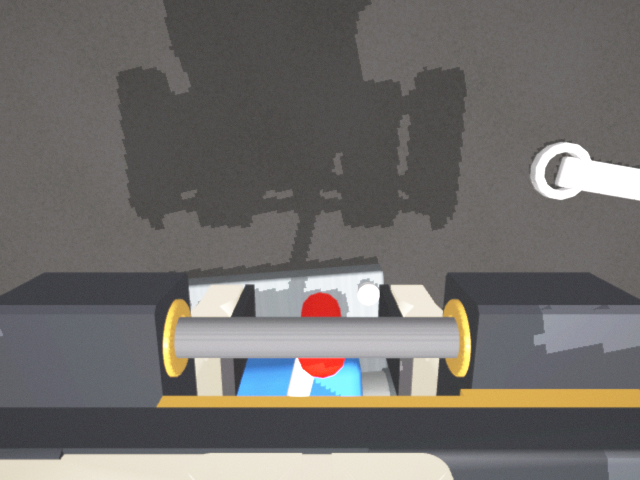

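The red post is centred between the open fingers, at about (322,335). I'll close on it.

Call:
play_rows(xyz=[[0,0,0],[0,0,0],[0,0,0],[0,0,0]], dr=[[0,0,0],[0,0,0],[0,0,0],[0,0,0]], claw=-1)

```text
time_s: 4.75
ee_pos: [509.5, 64.5, 96.7]
ee_rot: [3.141, 0.001, 2.918]
force: [-2.5, -0.2, 2.8]
gripper_width: 0.177
gripper_force: 30.0
```

```bash
python3 - <<'E'
from h import *
o=st()
A=np.array([595.5,24.5]); p=np.array(o["ee_pos"][:2])-A; print(np.hypot(*p),np.degrees(np.arctan2(p[1],p[0])))
def arc(a0,da,n,yaw0): return [(A[0]+95*np.cos(np.radians(a0+da*i/n)),A[1]+95*np.sin(np.radians(a0+da*i/n)),97,yaw0+da*i/n) for i in range(1,n+1)]
a0=np.degrees(np.arctan2(p[1],p[0])); s=(A[0]+95*np.cos(np.radians(a0)),A[1]+95*np.sin(np.radians(a0)),97,167)
w=arc(a0,48,16,167); rows(w[:8],s); rows(w[8:],w[7])
E
```

```text
t 4.75 p [509.5  64.5  96.7] rpy [180.    0.  167.2] F [-2.5 -0.2  2.8] w 15.6 j [ 0.51  0.22 -0.51 -0.   -0.83 -2.3 ]
94.8483988124584 155.02677185373457
xyz [[0.004, -0.02, -0.0], [0.003, -0.019, -0.0], [0.004, -0.02, -0.0], [0.003, -0.019, -0.0], [0.004, -0.02, -0.0], [0.004, -0.019, -0.0], [0.003, -0.02, -0.0], [0.004, -0.019, -0.0]]
dr [[-0.0, 0.0, -0.0167], [-0.0, 0.0, -0.0166], [-0.0, 0.0, -0.0167], [-0.0, 0.0, -0.0167], [-0.0, 0.0, -0.0166], [-0.0, 0.0, -0.0167], [-0.0, 0.0, -0.0167], [-0.0, 0.0, -0.0166]]
xyz [[0.004, -0.02, -0.0], [0.003, -0.019, -0.0], [0.004, -0.02, -0.0], [0.003, -0.019, -0.0], [0.004, -0.02, -0.0], [0.004, -0.019, -0.0], [0.003, -0.02, -0.0], [0.004, -0.019, -0.0]]
dr [[-0.0, 0.0, -0.0167], [-0.0, 0.0, -0.0166], [-0.0, 0.0, -0.0167], [-0.0, 0.0, -0.0167], [-0.0, 0.0, -0.0166], [-0.0, 0.0, -0.0167], [-0.0, 0.0, -0.0167], [-0.0, 0.0, -0.0166]]
```

Call:
play_rows(xyz=[[0.004,-0.02,0],[0.003,-0.019,0],[0.004,-0.02,0],[0.003,-0.019,0],[0.004,-0.02,0],[0.004,-0.019,0],[0.003,-0.02,0],[0.004,-0.019,0]], dr=[[0,0,-0.0167],[0,0,-0.0167],[0,0,-0.0167],[0,0,-0.0167],[0,0,-0.0167],[0,0,-0.0167],[0,0,-0.0167],[0,0,-0.0167]])

```text
time_s: 5.75
ee_pos: [500.4, 26.6, 96.7]
ee_rot: [3.14, 0.0, -2.944]
force: [-3.1, 6.1, 5.0]
gripper_width: 0.172
gripper_force: 30.0
```

Call:
play_rows(xyz=[[0.004,-0.02,0],[0.003,-0.019,0],[0.004,-0.02,0],[0.003,-0.019,0],[0.004,-0.02,0],[0.004,-0.019,0],[0.003,-0.02,0],[0.004,-0.019,0]], dr=[[0,0,-0.0167],[0,0,-0.0167],[0,0,-0.0167],[0,0,-0.0167],[0,0,-0.0167],[0,0,-0.0167],[0,0,-0.0167],[0,0,-0.0167]])

```text
time_s: 6.75
ee_pos: [507.1, -12.7, 96.7]
ee_rot: [3.14, -0.001, -2.524]
force: [-6.8, 4.3, 8.2]
gripper_width: 0.176
gripper_force: 30.0
```

```bash
python3 - <<'E'
from h import *
o=st()
A=np.array([595.5,24.5]); p=np.array(o["ee_pos"][:2])-A; print(np.hypot(*p),np.degrees(np.arctan2(p[1],p[0])))
c="side"; im=eyes.read_camera(c);cal=eyes.get_calibration(c)
m,s,ce=blobs(im,"g",(250,330,230,300)); print(s,back(cal,ce,150))
E
```

```text
t 6.75 p [507.1 -12.7  96.7] rpy [ 1.799e+02 -1.000e-01 -1.446e+02] F [-6.8  4.3  8.2] w 15.5 j [ 0.36  0.21 -0.52 -0.   -0.83 -1.31]
95.88847118266918 -157.15441881031302
[277 238   6  20  92] [594.05923425  62.05273837 150.        ]
```

Call:
play_rows(xyz=[[0,0,0],[0,0,0],[0,0,-0.1],[0,0,-0.2],[0,0,-0.2]], dr=[[0,0,0],[0,0,0],[0,0,0],[0,0,0],[0,0,0]], claw=0.1)

```text
time_s: 7.42
ee_pos: [507.9, -12.8, 222.5]
ee_rot: [3.141, -0.001, -2.526]
force: [0.8, -0.4, -0.1]
gripper_width: 0.545
gripper_force: 0.0
```

```bash
python3 - <<'E'
from h import *
st()
for c,b in (("scene",(345,420,215,290)),("side",(250,330,230,300))):
    im=eyes.read_camera(c);cal=eyes.get_calibration(c)
    for k,z in(("g",166),("r",124)):
        try:
            m,s,ce=blobs(im,k,b); print(c,k,s,back(cal,(s[0]+s[2]/2,s[1]+.12*s[3]),z).round(1))
        except Exception as e: print(e)
s=(507,-13,222,-144.6)
rows(lin(s,(594.5,60,190,-144.6),3)+[(594.5,60,160,-144.6),(594.5,60,132,-144.6)],s)
E
```

```text
t 7.42 p [507.9 -12.8 222.5] rpy [ 180.    -0.  -144.7] F [ 0.8 -0.4 -0.1] w 48.0 j [ 0.36  0.09 -0.35  0.   -1.13 -1.32]
scene g [390 225   9  24 171] [593.4  59.1 166. ]
scene r [345 224   9  20 148] [502.9 -10.2 124. ]
side g [277 238   6  20  92] [595.8  57.7 166. ]
side r [324 247   6  16  94] [509.2 -12.4 124. ]
xyz [[-0.151, 0.012, 0.043], [-0.152, 0.012, 0.042], [-0.151, 0.011, 0.043], [-0.0, 0.0, 0.12], [-0.0, 0.0, 0.112]]
dr [[0.0, 0.0, 0.0], [0.0, 0.0, 0.0], [0.0, 0.0, 0.0], [0.0, 0.0, 0.0], [0.0, 0.0, 0.0]]
```

Call:
play_rows(xyz=[[-0.151,0.012,0.043],[-0.152,0.012,0.042],[-0.151,0.01,0.043],[0,0,0.06],[0,0,0.06],[0,0,0.112],[0,0,0]], dr=[[0,0,0],[0,0,0],[0,0,0],[0,0,0],[0,0,0],[0,0,0],[0,0,0]])

```text
time_s: 8.4
ee_pos: [593.8, 58.6, 129.2]
ee_rot: [3.14, -0.004, -2.527]
force: [-0.9, 0.5, 1.4]
gripper_width: 0.55
gripper_force: 0.0
```

Call:
play_rows(xyz=[[0,0,0],[0,0,0],[0,0,0],[0,0,0]], dr=[[0,0,0],[0,0,0],[0,0,0],[0,0,0]], claw=-1)

```text
time_s: 8.9
ee_pos: [596.7, 59.1, 132.1]
ee_rot: [-3.14, 0.001, -2.526]
force: [9.4, -15.6, -4.3]
gripper_width: 0.159
gripper_force: 9.1
```

```bash
python3 - <<'E'
from h import *
o=st(); R=Ro.from_euler("xyz",o["ee_rot"]); print("F tool",R.inv().apply(o["force"]).round(1))
im=eyes.read_camera("wrist"); cv2.imwrite("pics/w3.png",im[:,:,::-1])
E
```

```text
t 8.9 p [596.7  59.1 132.1] rpy [-1.799e+02  1.000e-01 -1.447e+02] F [  9.4 -15.6  -4.3] w 14.0 j [ 0.43  0.31 -0.29  0.   -0.97 -1.38]
F tool [  1.3 -18.2   4.3]
```

View pics/w3.png

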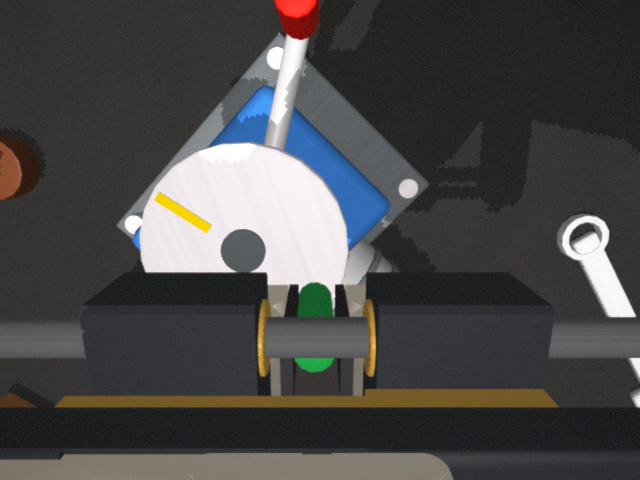

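The pin is held between the pads at about (315,325). The hub is visible at (243,250), so I'll use it to refine the axis.

Call:
play_rows(xyz=[[0,0,0],[0,0,0]], dr=[[0,0,0],[0,0,0]])

```text
time_s: 9.2
ee_pos: [596.7, 58.7, 132.0]
ee_rot: [-3.14, 0.0, -2.526]
force: [3.2, -5.7, 1.0]
gripper_width: 0.153
gripper_force: 30.0
```

```bash
python3 - <<'E'
from h import *
o=st(); R=Ro.from_euler("xyz",o["ee_rot"]); print("F tool",R.inv().apply(o["force"]).round(1))
cal=eyes.get_calibration("wrist"); a=back(cal,(243,250),121); print(a, np.array(o["ee_pos"])-a)
A=np.array([595.5,24.5])
print(proj(cal,[[*A,121]]))
E
```

```text
t 9.2 p [596.7  58.7 132. ] rpy [-179.9    0.  -144.7] F [ 3.2 -5.7  1. ] w 13.4 j [ 0.42  0.31 -0.29  0.   -0.97 -1.38]
F tool [ 0.7 -6.5 -1. ]
[597.96200625  22.44279708 121.        ] [-1.25332986 36.22274604 11.00734855]
[[250.58269158 248.05410783]]
```

```bash
python3 - <<'E'
from h import *
A=np.array([596.7,23.7]); y=-144.7; st_=0.15
def P(k): a=np.pi/2-st_*k; return (A[0]+35*np.cos(a),A[1]+35*np.sin(a),132,y)
for c in range(6):
    print("k",6*c); rows([P(6*c+i) for i in range(1,7)],P(6*c))
E
```

```text
k 0
xyz [[-0.016, -0.013, -0.0], [-0.014, -0.016, -0.0], [-0.012, -0.018, -0.0], [-0.008, -0.019, -0.0], [-0.006, -0.02, -0.0], [-0.003, -0.021, -0.0]]
dr [[0.0, 0.0, 0.0], [0.0, 0.0, 0.0], [0.0, 0.0, 0.0], [0.0, 0.0, 0.0], [0.0, 0.0, 0.0], [0.0, 0.0, 0.0]]
k 6
xyz [[0.0, -0.021, -0.0], [0.004, -0.021, -0.0], [0.007, -0.02, -0.0], [0.009, -0.018, -0.0], [0.012, -0.017, -0.0], [0.015, -0.015, -0.0]]
dr [[0.0, 0.0, 0.0], [0.0, 0.0, 0.0], [0.0, 0.0, 0.0], [0.0, 0.0, 0.0], [0.0, 0.0, 0.0], [0.0, 0.0, 0.0]]
k 12
xyz [[0.017, -0.013, -0.0], [0.018, -0.01, -0.0], [0.02, -0.007, -0.0], [0.02, -0.004, -0.0], [0.021, -0.001, -0.0], [0.021, 0.002, 0.0]]
dr [[0.0, 0.0, 0.0], [0.0, 0.0, 0.0], [0.0, 0.0, 0.0], [0.0, 0.0, 0.0], [0.0, 0.0, 0.0], [0.0, 0.0, 0.0]]
k 18
xyz [[0.02, 0.005, 0.0], [0.02, 0.008, 0.0], [0.018, 0.011, 0.0], [0.016, 0.014, 0.0], [0.013, 0.016, 0.0], [0.012, 0.017, 0.0]]
dr [[0.0, 0.0, 0.0], [0.0, 0.0, 0.0], [0.0, 0.0, 0.0], [0.0, 0.0, 0.0], [0.0, 0.0, 0.0], [0.0, 0.0, 0.0]]
k 24
xyz [[0.009, 0.019, 0.0], [0.005, 0.02, 0.0], [0.003, 0.021, 0.0], [-0.001, 0.021, 0.0], [-0.004, 0.021, 0.0], [-0.006, 0.02, 0.0]]
dr [[0.0, 0.0, 0.0], [0.0, 0.0, 0.0], [0.0, 0.0, 0.0], [0.0, 0.0, 0.0], [0.0, 0.0, 0.0], [0.0, 0.0, 0.0]]
k 30
xyz [[-0.01, 0.019, 0.0], [-0.012, 0.017, 0.0], [-0.015, 0.015, 0.0], [-0.017, 0.012, 0.0], [-0.018, 0.01, 0.0], [-0.02, 0.007, 0.0]]
dr [[0.0, 0.0, 0.0], [0.0, 0.0, 0.0], [0.0, 0.0, 0.0], [0.0, 0.0, 0.0], [0.0, 0.0, 0.0], [0.0, 0.0, 0.0]]
```

Call:
play_rows(xyz=[[-0.016,-0.019,0],[-0.014,-0.016,0],[-0.012,-0.018,0]], dr=[[0,0,0],[0,0,0],[0,0,0]])

```text
time_s: 9.57
ee_pos: [611.7, 55.6, 131.9]
ee_rot: [3.14, -0.0, -2.526]
force: [-5.4, 3.7, 6.9]
gripper_width: 0.152
gripper_force: 30.0
```

Call:
play_rows(xyz=[[-0.008,-0.019,0],[-0.006,-0.02,0],[-0.003,-0.021,0]], dr=[[0,0,0],[0,0,0],[0,0,0]])

```text
time_s: 9.95
ee_pos: [624.4, 46.4, 131.9]
ee_rot: [3.14, 0.001, -2.526]
force: [-4.3, 5.3, 4.7]
gripper_width: 0.154
gripper_force: 30.0
```

```bash
cat >> h.py <<'E'
def tan(pts):
    A=np.array([596.7,23.7])
    for x,y,fx,fy in pts:
        r=np.array([x,y])-A; a=np.arctan2(r[1],r[0]); t=np.array([np.sin(a),-np.cos(a)])  # clockwise tangent
        print("r %.1f turned %.2f rad  F against cw %.1f radial %.1f"%(np.hypot(*r),(np.pi/2-a)%(2*np.pi),-np.dot(t,[fx,fy]),np.dot(r,[fx,fy])/np.hypot(*r)))
E
python3 -c "
from h import *
o=st(); tan([(*o['ee_pos'][:2],*o['force'][:2])])"
```

```text
t 9.95 p [624.4  46.4 131.9] rpy [ 1.799e+02  1.000e-01 -1.447e+02] F [-4.3  5.3  4.7] w 13.5 j [ 0.38  0.35 -0.23 -0.   -0.99 -1.34]
r 35.8 turned 0.88 rad  F against cw 6.8 radial 0.1
```

Call:
play_rows(xyz=[[0.0,-0.021,0],[0.004,-0.021,0],[0.007,-0.02,0]], dr=[[0,0,0],[0,0,0],[0,0,0]])

```text
time_s: 10.32
ee_pos: [631.7, 32.4, 132.0]
ee_rot: [3.141, 0.003, -2.525]
force: [-1.2, 6.9, 3.5]
gripper_width: 0.152
gripper_force: 30.0
```

Call:
play_rows(xyz=[[0.009,-0.018,0],[0.012,-0.017,0],[0.015,-0.015,0]], dr=[[0,0,0],[0,0,0],[0,0,0]])

```text
time_s: 10.7
ee_pos: [632.4, 17.2, 132.0]
ee_rot: [3.141, 0.004, -2.525]
force: [2.3, 7.2, 1.2]
gripper_width: 0.151
gripper_force: 30.0
```

Call:
play_rows(xyz=[[0.017,-0.013,0],[0.018,-0.01,0]], dr=[[0,0,0],[0,0,0]])

```text
time_s: 10.95
ee_pos: [629.0, 7.4, 132.1]
ee_rot: [-3.141, 0.005, -2.525]
force: [3.7, 5.3, -0.7]
gripper_width: 0.149
gripper_force: 30.0
```

Call:
play_rows(xyz=[[0.02,-0.007,0],[0.02,-0.004,0],[0.021,-0.001,0]], dr=[[0,0,0],[0,0,0],[0,0,0]])

```text
time_s: 11.32
ee_pos: [619.0, -4.4, 132.1]
ee_rot: [-3.14, 0.005, -2.525]
force: [7.0, 2.2, -1.3]
gripper_width: 0.152
gripper_force: 30.0
```

Call:
play_rows(xyz=[[0.021,0.002,0],[0.02,0.005,0],[0.02,0.008,0]], dr=[[0,0,0],[0,0,0],[0,0,0]])

```text
time_s: 11.7
ee_pos: [604.2, -10.9, 132.1]
ee_rot: [-3.139, 0.004, -2.525]
force: [7.0, -0.2, -2.7]
gripper_width: 0.152
gripper_force: 30.0
```

Call:
play_rows(xyz=[[0.018,0.011,0],[0.016,0.014,0],[0.013,0.016,0]], dr=[[0,0,0],[0,0,0],[0,0,0]])

```text
time_s: 12.08
ee_pos: [588.5, -10.1, 132.1]
ee_rot: [-3.139, 0.003, -2.526]
force: [8.4, -6.3, -3.6]
gripper_width: 0.147
gripper_force: 30.0
```

Call:
play_rows(xyz=[[0.012,0.017,0]], dr=[[0,0,0]])

```text
time_s: 12.2
ee_pos: [583.7, -8.5, 132.1]
ee_rot: [-3.138, 0.003, -2.526]
force: [9.6, -6.3, -4.5]
gripper_width: 0.147
gripper_force: 30.0
```

Call:
play_rows(xyz=[[0.002,0.003,0],[0,0,0]], dr=[[0,0,0],[0,0,0]])

```text
time_s: 12.45
ee_pos: [582.7, -8.0, 132.1]
ee_rot: [-3.139, 0.003, -2.525]
force: [7.5, -3.9, -3.2]
gripper_width: 0.153
gripper_force: 30.0
```

Call:
play_rows(xyz=[[0,0,0],[0,0,0],[0,0,-0.12],[0,0,-0.24]], dr=[[0,0,0],[0,0,0],[0,0,0],[0,0,0]], claw=0.1)

```text
time_s: 12.95
ee_pos: [578.6, -7.6, 219.8]
ee_rot: [3.139, -0.005, -2.526]
force: [1.3, 0.5, 0.8]
gripper_width: 0.527
gripper_force: 0.0
```

```bash
python3 - <<'E'
from h import *
o=st()
for c,b in (("scene",(335,420,215,290)),("side",(250,340,230,300))):
    im=eyes.read_camera(c);cal=eyes.get_calibration(c)
    for k,z in(("g",166),("r",124)):
        try:
            m,s,ce=blobs(im,k,b); print(c,k,s,ce.round(1),back(cal,(s[0]+s[2]/2,s[1]+.12*s[3]),z).round(1))
        except Exception as e: print(e)
s=(*o["ee_pos"],np.degrees(o["ee_rot"][2])); y=s[3]
rows(lin(s,(508,-12.8,205,y),2)+lin((508,-12.8,205,y),(508,-12.8,97,y),4),s)
E
```

```text
t 12.95 p [578.6  -7.6 219.8] rpy [ 179.9   -0.3 -144.7] F [1.3 0.5 0.8] w 46.4 j [ 0.32  0.21 -0.21 -0.   -1.16 -1.28]
scene g [355 224   7  24 133] [357.5 234.6] [579.7  -6.1 166. ]
scene r [346 225   7  19 131] [349. 234.] [506.4 -10.7 124. ]
side g [296 230   6  14  74] [298.8 236.1] [573.3   7.5 166. ]
side r [324 247   7  16 105] [326.9 254.3] [508.1 -12.9 124. ]
xyz [[0.121, 0.073, 0.03], [0.122, 0.073, 0.029], [-0.0, 0.0, 0.108], [-0.0, 0.0, 0.108], [-0.0, 0.0, 0.108], [-0.0, 0.0, 0.108]]
dr [[0.0, 0.0, 0.0], [0.0, 0.0, 0.0], [0.0, 0.0, 0.0], [0.0, 0.0, 0.0], [0.0, 0.0, 0.0], [0.0, 0.0, 0.0]]
```

Call:
play_rows(xyz=[[0.121,0.073,0.03],[0.122,0.073,0.03],[0,0,0.11],[0,0,0.11],[0,0,0.11],[0,0,0.11],[0,0,0],[0,0,0]], dr=[[0,0,0],[0,0,0],[0,0,0],[0,0,0],[0,0,0],[0,0,0],[0,0,0],[0,0,0]])

```text
time_s: 14.05
ee_pos: [510.4, -12.7, 97.2]
ee_rot: [-3.141, 0.001, -2.526]
force: [1.0, 0.4, 0.7]
gripper_width: 0.551
gripper_force: 0.0
```

```bash
python3 - <<'E'
from h import *
o=st(); p=np.array(o["ee_pos"][:2])
c="side";im=eyes.read_camera(c);cal=eyes.get_calibration(c)
m,s,ce=blobs(im,"g",(250,340,230,300)); print("pin",s,back(cal,(s[0]+s[2]/2,s[1]+.12*s[3]),166).round(1))
im=eyes.read_camera("wrist"); m,s,ce=blobs(im,"r",(200,450,200,480)); print(s,ce)
A=np.array([596.5,24.2]); a0=np.degrees(np.arctan2(-12.8-A[1],508-A[0])); y0=-144.7
def P(i): a=np.radians(a0-2.5*i); return (A[0]+95.8*np.cos(a),A[1]+95.8*np.sin(a),97,y0-2.5*i)
for k in(0,8,16): rows([P(k+i) for i in range(1,9)],P(k))
E
```

```text
t 14.05 p [510.4 -12.7  97.2] rpy [-180.     0.  -144.7] F [1.  0.4 0.7] w 48.5 j [ 0.36  0.22 -0.52  0.   -0.83 -1.32]
pin [296 230   6  14  75] [573.3   7.5 166. ]
[ 300  281   42   36 1259] [320.25178713 300.4892772 ]
xyz [[-0.004, 0.016, 0.0], [-0.004, 0.016, 0.0], [-0.004, 0.017, 0.0], [-0.004, 0.016, 0.0], [-0.004, 0.016, 0.0], [-0.004, 0.016, 0.0], [-0.004, 0.017, 0.0], [-0.004, 0.016, 0.0]]
dr [[0.0, -0.0, 0.0139], [-0.0, -0.0, 0.0139], [-0.0, -0.0, 0.0139], [-0.0, -0.0, 0.0139], [-0.0, -0.0, 0.0138], [-0.0, -0.0, 0.0139], [-0.0, -0.0, 0.0139], [-0.0, -0.0, 0.0139]]
xyz [[-0.004, 0.016, 0.0], [-0.004, 0.016, 0.0], [-0.004, 0.017, 0.0], [-0.004, 0.016, 0.0], [-0.004, 0.016, 0.0], [-0.004, 0.016, 0.0], [-0.004, 0.017, 0.0], [-0.004, 0.016, 0.0]]
dr [[0.0, -0.0, 0.0139], [-0.0, -0.0, 0.0139], [-0.0, -0.0, 0.0139], [-0.0, -0.0, 0.0139], [-0.0, -0.0, 0.0138], [-0.0, -0.0, 0.0139], [-0.0, -0.0, 0.0139], [-0.0, -0.0, 0.0139]]
xyz [[-0.004, 0.016, 0.0], [-0.004, 0.016, 0.0], [-0.004, 0.017, 0.0], [-0.004, 0.016, 0.0], [-0.004, 0.016, 0.0], [-0.004, 0.016, 0.0], [-0.004, 0.017, 0.0], [-0.004, 0.016, 0.0]]
dr [[-0.0, -0.0, 0.0139], [-0.0, -0.0, 0.0139], [-0.0, -0.0, 0.0139], [-0.0, -0.0, 0.0139], [-0.0, -0.0, 0.0138], [-0.0, -0.0, 0.0139], [-0.0, -0.0, 0.0139], [-0.0, -0.0, 0.0139]]
```

```bash
python3 - <<'E'
from h import *
c="side";im=eyes.read_camera(c);cal=eyes.get_calibration(c)
m,s,ce=blobs(im,"g",(250,340,200,300)); p=back(cal,(s[0]+s[2]/2,s[1]+.12*s[3]),166); print("pin",s,ce,p.round(1))
tan([(p[0],p[1],0,0)])
E
```

```text
pin [296 225   7  19 101] [298.77227723 233.69306931] [580.7  -9.1 166. ]
r 36.4 turned 3.60 rad  F against cw -0.0 radial 0.0
```

Call:
play_rows(xyz=[[0,0,0],[0,0,0],[0,0,0],[0,0,0],[0,0,0]], dr=[[0,0,0],[0,0,0],[0,0,0],[0,0,0],[0,0,0]], claw=-1)

```text
time_s: 14.82
ee_pos: [509.5, -12.8, 96.3]
ee_rot: [3.141, -0.0, -2.526]
force: [-1.7, 1.1, 1.8]
gripper_width: 0.174
gripper_force: 30.0
```

Call:
play_rows(xyz=[[-0.004,0.016,0],[-0.004,0.016,0],[-0.004,0.017,0],[-0.004,0.016,0],[-0.004,0.016,0]], dr=[[0,0,0.0139],[0,0,0.0139],[0,0,0.0139],[0,0,0.0139],[0,0,0.0139]])

```text
time_s: 15.45
ee_pos: [504.0, 6.3, 96.3]
ee_rot: [-3.14, -0.001, -2.746]
force: [0.9, -5.4, -0.4]
gripper_width: 0.171
gripper_force: 30.0
```

Call:
play_rows(xyz=[[-0.004,0.016,0],[-0.004,0.017,0],[-0.004,0.016,0]], dr=[[0,0,0.0139],[0,0,0.0139],[0,0,0.0139]])

```text
time_s: 15.82
ee_pos: [502.5, 18.8, 96.3]
ee_rot: [-3.14, -0.0, -2.877]
force: [1.4, -5.7, 0.5]
gripper_width: 0.177
gripper_force: 30.0
```

Call:
play_rows(xyz=[[-0.004,0.016,0],[-0.004,0.016,0],[-0.004,0.017,0],[-0.004,0.016,0]], dr=[[0,0,0.0139],[0,0,0.0139],[0,0,0.0139],[0,0,0.0139]])

```text
time_s: 16.32
ee_pos: [503.2, 35.4, 96.3]
ee_rot: [-3.14, -0.0, -3.051]
force: [2.2, -6.2, -0.2]
gripper_width: 0.174
gripper_force: 30.0
```

```bash
cat >> h.py <<'E'
def lev(pts,A=(596.5,24.2)):
    for x,y,fx,fy in pts:
        r=np.array([x-A[0],y-A[1]]); a=np.arctan2(r[1],r[0])%(2*np.pi); n=np.hypot(*r); t=np.array([r[1],-r[0]])/n
        print("r %.1f ang %.1f deg  against cw %.1f radial %.1f"%(n,np.degrees(a),-t@[fx,fy],r@[fx,fy]/n))
E
python3 -c "
from h import *
o=st(); lev([(500.4,26.6,-3.1,6.1),(507.1,-12.7,-6.8,4.3),(*o['ee_pos'][:2],*o['force'][:2])])"
```

```text
t 16.32 p [503.2  35.4  96.3] rpy [-179.9   -0.  -174.8] F [ 2.2 -6.2 -0.2] w 15.3 j [ 0.46  0.21 -0.53  0.   -0.83 -1.94]
r 96.1 ang 178.6 deg  against cw -6.0 radial 3.3
r 96.7 ang 202.4 deg  against cw -6.6 radial 4.6
r 93.9 ang 173.1 deg  against cw 5.9 radial -2.9
```

Call:
play_rows(xyz=[[-0.004,0.016,0],[-0.004,0.016,0],[-0.004,0.017,0],[-0.004,0.016,0]], dr=[[0,0,0.0139],[0,0,0.0139],[0,0,0.0139],[0,0,0.0139]])

```text
time_s: 16.82
ee_pos: [506.7, 51.5, 96.3]
ee_rot: [-3.14, -0.0, 3.057]
force: [1.5, -7.0, 0.0]
gripper_width: 0.174
gripper_force: 30.0
```

Call:
play_rows(xyz=[[-0.004,0.016,0],[-0.004,0.016,0],[-0.004,0.017,0],[-0.004,0.016,0]], dr=[[0,0,0.0139],[0,0,0.0139],[0,0,0.0139],[0,0,0.0139]])

```text
time_s: 17.32
ee_pos: [512.8, 66.5, 96.3]
ee_rot: [-3.139, -0.0, 2.882]
force: [2.2, -9.2, 2.3]
gripper_width: 0.178
gripper_force: 30.0
```

```bash
python3 -c "
from h import *
o=st(); lev([(*o['ee_pos'][:2],*o['force'][:2])])
c='side';im=eyes.read_camera(c);cal=eyes.get_calibration(c)
m,s,ce=blobs(im,'g',(250,340,200,300)); p=back(cal,(s[0]+s[2]/2,s[1]+.12*s[3]),166); print('pin',s,ce,p.round(1))"
```

```text
t 17.32 p [512.8  66.5  96.3] rpy [-179.8   -0.   165.1] F [ 2.2 -9.2  2.3] w 15.6 j [ 0.51  0.23 -0.51  0.   -0.84 -2.34]
r 93.8 ang 153.2 deg  against cw 7.2 radial -6.1
pin [296 225   2  13  22] [296.5 231. ] [587.4  -9.  166. ]
```

```bash
python3 - <<'E'
from h import *
A=np.array([596.5,24.2]); a0=153.2;y0=165.1
def P(i): a=np.radians(a0-2.5*i); r=93.8-(1 if i else 0); return (A[0]+r*np.cos(a),A[1]+r*np.sin(a),97,y0-1.25*i)
rows([P(i) for i in range(1,9)],P(0)); rows([P(i) for i in range(9,17)],P(8))
E
```

```text
xyz [[-0.008, 0.015, 0.0], [-0.004, 0.016, 0.0], [-0.004, 0.015, 0.0], [-0.005, 0.016, 0.0], [-0.005, 0.015, 0.0], [-0.005, 0.015, 0.0], [-0.006, 0.016, 0.0], [-0.006, 0.015, 0.0]]
dr [[0.0, -0.0, 0.0069], [-0.0, -0.0, 0.007], [-0.0, -0.0, 0.0069], [-0.0, -0.0, 0.007], [-0.0, -0.0, 0.0069], [-0.0, -0.0, 0.007], [-0.0, -0.0, 0.0069], [-0.0, -0.0, 0.007]]
xyz [[-0.006, 0.015, 0.0], [-0.007, 0.015, 0.0], [-0.007, 0.014, 0.0], [-0.007, 0.015, 0.0], [-0.008, 0.014, 0.0], [-0.008, 0.014, 0.0], [-0.008, 0.014, 0.0], [-0.009, 0.014, 0.0]]
dr [[0.0, -0.0, 0.0069], [-0.0, -0.0, 0.007], [-0.0, -0.0, 0.0069], [-0.0, -0.0, 0.007], [-0.0, -0.0, 0.0069], [-0.0, -0.0, 0.007], [-0.0, -0.0, 0.0069], [-0.0, -0.0, 0.007]]
```

Call:
play_rows(xyz=[[-0.008,0.015,0],[-0.004,0.016,0],[-0.004,0.015,0],[-0.005,0.016,0]], dr=[[0,0,0.007],[0,0,0.007],[0,0,0.007],[0,0,0.007]])

```text
time_s: 17.88
ee_pos: [520.9, 79.5, 96.2]
ee_rot: [-3.137, -0.002, 2.795]
force: [-4.3, -7.6, 7.6]
gripper_width: 0.173
gripper_force: 30.0
```

```bash
python3 -c "
from h import *
o=st(); lev([(*o['ee_pos'][:2],*o['force'][:2])])
c='scene';im=eyes.read_camera(c);cal=eyes.get_calibration(c)
m,s,ce=blobs(im,'g',(335,420,205,290)); p=back(cal,(s[0]+s[2]/2,s[1]+.12*s[3]),166); print('pin',s,ce,p.round(1))"
```

```text
t 17.88 p [520.9  79.5  96.2] rpy [-1.798e+02 -1.000e-01  1.601e+02] F [-4.3 -7.6  7.6] w 15.3 j [ 0.52  0.25 -0.48  0.   -0.85 -2.44]
r 93.6 ang 143.8 deg  against cw 8.6 radial -1.0
pin [354 224   8  24 142] [357.21830986 234.50704225] [579.5  -7.  166. ]
```

Call:
play_rows(xyz=[[-0.005,0.015,0],[-0.005,0.015,0],[-0.006,0.016,0],[-0.006,0.015,0]], dr=[[0,0,0.007],[0,0,0.007],[0,0,0.007],[0,0,0.007]])

```text
time_s: 18.42
ee_pos: [531.2, 91.3, 96.2]
ee_rot: [-3.136, -0.002, 2.707]
force: [-7.0, -6.9, 8.5]
gripper_width: 0.18
gripper_force: 30.0
```

```bash
python3 -c "
from h import *
o=st(); lev([(*o['ee_pos'][:2],*o['force'][:2])])
c='scene';im=eyes.read_camera(c);cal=eyes.get_calibration(c)
m,s,ce=blobs(im,'g',(335,420,205,290)); p=back(cal,(s[0]+s[2]/2,s[1]+.12*s[3]),166); print('pin',s,ce,p.round(1))"
```

```text
t 18.43 p [531.2  91.3  96.2] rpy [-1.797e+02 -1.000e-01  1.551e+02] F [-7.  -6.9  8.5] w 15.9 j [ 0.53  0.26 -0.46  0.   -0.86 -2.54]
r 93.6 ang 134.2 deg  against cw 9.8 radial -0.1
pin [354 224   8  24 146] [357.10273973 234.54109589] [579.5  -7.  166. ]
```

Call:
play_rows(xyz=[[-0.006,0.015,0],[-0.007,0.015,0],[-0.007,0.014,0]], dr=[[0,0,0.007],[0,0,0.007],[0,0,0.007]])

```text
time_s: 18.85
ee_pos: [540.1, 98.9, 96.2]
ee_rot: [-3.136, -0.003, 2.641]
force: [-8.7, -7.1, 10.8]
gripper_width: 0.174
gripper_force: 30.0
```

```bash
python3 -c "
from h import *
o=st(); lev([(*o['ee_pos'][:2],*o['force'][:2])])"
```

```text
t 18.85 p [540.1  98.9  96.2] rpy [-179.7   -0.2  151.3] F [-8.7 -7.1 10.8] w 15.3 j [ 0.54  0.28 -0.43  0.   -0.86 -2.61]
r 93.6 ang 127.0 deg  against cw 11.2 radial -0.4
```

Call:
play_rows(xyz=[[0,0,0],[0,0,0],[0,0,0],[0,0,-0.1],[0,0,-0.2],[0,0,-0.2],[0,0,-0.1],[0,0,0]], dr=[[0,0,0],[0,0,0],[0,0,0],[0,0,0],[0,0,0],[0,0,0],[0,0,0],[0,0,0]], claw=0.1)

```text
time_s: 19.85
ee_pos: [543.8, 101.9, 248.8]
ee_rot: [3.138, 0.003, 2.642]
force: [0.2, 0.4, -0.7]
gripper_width: 0.553
gripper_force: 0.0
```

```bash
python3 - <<'E'
from h import *
o=st()
for c,b in (("scene",(335,430,200,290)),("side",(250,340,205,300))):
    im=eyes.read_camera(c);cal=eyes.get_calibration(c)
    for k,z in(("g",166),("r",124)):
        m,s,ce=blobs(im,k,b); p=back(cal,(s[0]+s[2]/2,s[1]+.12*s[3]),z); print(c,k,s,ce.round(1),p.round(1)); lev([(p[0],p[1],0,0)])
im=eyes.read_camera("wrist"); cv2.imwrite("pics/w4.png",im[:,:,::-1])
E
```

```text
t 19.85 p [543.8 101.9 248.8] rpy [179.8   0.2 151.4] F [ 0.2  0.4 -0.7] w 48.6 j [ 0.54  0.14 -0.23  0.   -1.2  -2.61]
scene g [354 224   8  24 152] [357.1 234.7] [579.5  -7.  166. ]
r 35.5 ang 241.4 deg  against cw 0.0 radial 0.0
scene r [398 226  11  21 180] [402.9 235.6] [527.7  95.6 124. ]
r 99.1 ang 133.9 deg  against cw 0.0 radial 0.0
side g [296 225   7  19 100] [298.8 233.6] [580.7  -9.1 166. ]
r 36.8 ang 244.6 deg  against cw 0.0 radial 0.0
side r [294 270   7  16  99] [297.3 277.7] [531.8  94.2 124. ]
r 95.3 ang 132.7 deg  against cw 0.0 radial 0.0
```

View pics/w4.png

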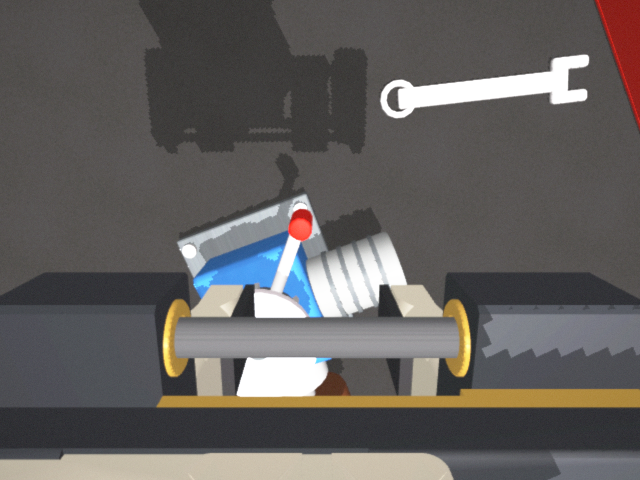

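The post at (300,222) crept back only about 0.1 rad on release. I'll wait a second to see whether it keeps creeping.

Call:
play_rows(xyz=[[0,0,-0.1],[0,0,0],[0,0,0],[0,0,0],[0,0,0],[0,0,0],[0,0,0],[0,0,0]], dr=[[0,0,0],[0,0,0],[0,0,0],[0,0,0],[0,0,0],[0,0,0],[0,0,0],[0,0,0]])

```text
time_s: 21.0
ee_pos: [542.6, 101.3, 271.3]
ee_rot: [3.142, 0.0, 2.642]
force: [0.7, -0.9, 0.2]
gripper_width: 0.546
gripper_force: 0.0
```

```bash
python3 - <<'E'
from h import *
for c,b in (("scene",(335,430,200,290)),("side",(250,340,205,300))):
    im=eyes.read_camera(c);cal=eyes.get_calibration(c)
    for k,z in(("g",166),("r",124)):
        m,s,ce=blobs(im,k,b); p=back(cal,(s[0]+s[2]/2,s[1]+.12*s[3]),z); print(c,k,s,ce.round(1),p.round(1))
E
```

```text
scene g [354 224   8  24 151] [357.1 234.5] [579.5  -7.  166. ]
scene r [398 226  11  21 180] [402.9 235.6] [527.7  95.6 124. ]
side g [296 225   7  19 100] [298.8 233.6] [580.7  -9.1 166. ]
side r [294 270   7  16  99] [297.3 277.7] [531.8  94.2 124. ]
```

Nothing has moved: the pin and post are where they were a second ago, and the robot is clear of both. I'll hand in.

```bash
python3 -c "
from cell import manip
print(manip.hand_in())"
```

```text
the job is handed in; nothing more can be done
None
```

The job is handed in, in the order asked: lever swung about 48° loose, crank wound clockwise about 3.6 rad to roughly 5 N above the free pull, and the lock tightened to roughly 5.5–7 N above the free push. It crept back about 0.1 rad on release, then held still, and the loose things were not touched.

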